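# Swing the microphone over the loudspeaker for the sound check

## Robot

A 7-joint arm with a two-finger parallel gripper is mounted at the origin on the work surface. World frame = base frame: x ahead of the robot, y to its left, z up, the work surface at z = 0. Lengths are in m, angles in rad, forces in N, time in s.
With the tool pointing down it reaches from about 0.425 to 0.925 m from the base axis. Payload 6.8 kg.
Tool frame: the origin (TCP) lies at the very end of the fingers, on their centre line; the grasp point (between the pads) lies 19 mm behind it; z points along the fingers, x is the direction in which the jaws open and shut, and the axes are right-handed (so a half turn about z gives the same grasp; the last joint's range is limited). The gripper opens to 85 mm and grips with 20 to 120 N. Pads are 22 mm wide; open, the fingers measure 114 mm over their backs; the gripper's body (76 mm by 85 mm) begins 54 mm behind the grasp point. The pads swing forward as they close: fully open they stand 13 mm farther back than shut.
Start: joints at [-1.292, 0.477, 0.022, 1.555, -0.011, 1.109, -0.083], TCP at [0.255, 0.625, 0.231] pointing down, gripper open.
Joint ranges: [-2.96, 2.96], [-0.34, 2.1], [-1.41, 1.46], [0.24, 2.44], [-1.37, 4.51], [0.17, 1.92], [-2.96, 2.96]. Speed limits (rad/s): [2.39, 2.39, 3.14, 3.14, 3.14, 3.14, 3.14].

## Interface

Orientations are given as a rotation vector (axis times angle).
In Python, from bench import get_obs, imaging, hand_in gives the robot as it stands.
- The arm moves only by the tool send_rows, never from a script. Its argument "motion" is a list of rows, each an object with "dp": the shift along the world's x, y, z in m, a list of three; "rot": the turn, a rotation vector about the world's x, y, z in rad, a list of three; "grip": the finger opening in m, from 0 to 0.0854. In form: [{"dp": [dx, dy, dz], "rot": [ax, ay, az], "grip": grip}, ...]. A call has 1 to 20 rows; each row shifts and turns the pose as measured when the row begins; what a row does not reach is not made up. A row lasts 1/8 s, in which the tool goes at most 62.5 mm and 10.7 degrees, less where a joint would pass 70% of its speed; a pose out of reach is approached as far as the arm can. A call is refused whole if a number of a shift passes 0.0625 or a number of a turn 0.188, either way. A call with a gripper value outside its range is refused whole. The fingers move at their own pace and stop on an object; "grip_force" is the grip in N (left out, the last holds). Time passes only in rows, so rows that do not move let the fingers close. It gives the time, the measured TCP pose, the force and the opening at its end, in the units of the state.
- get_obs(): the state, without advancing time (a new reading comes with each control period).
- imaging.grab_frame(name): name is "scene" or "top" or "wrist"; returns a dict with "img" (480x640x3 uint8, red, green, blue), "fx", "fy", "cx", "cy" (pixels), "D" ([k1, k2, p1, p2, k3] as OpenCV has them; the pictures are not rectified), "R" (3x3) and "t" (3): a world point X has camera coordinates R X + t. Camera axes: x right, y down, z forward; pixel columns grow to the right and rows downward; lengths in m; the calibration is good to about 2 mm. A picture is of the moment at which its call begins. There is no depth.
- hand_in(): hands the job in, once; it reports no verdict.
The state is a dict: "clock": time; "joints": joint angles; "qvel": joint speeds; "tau": joint torques, N m; "tcp_pos": TCP position; "orientation": TCP orientation; "contact_force": force on the tool from outside, world axes, zero at the start; "moment": the same for the moment, N m; "grip_width": finger opening in m.
Only numpy, scipy, OpenCV 4.12 (cv2) and the standard library are available. Lean on these libraries where they do the work, as an engineer would, in place of code of your own. Each camera call takes 0.05 s, during which the arm holds its last target. There are 200 camera calls.

## Task

For the sound check, gently push the microphone stand's boom arm round with one finger until the microphone hangs right above the dome in the middle of the small loudspeaker that lies on its back, and leave it there. Then press the push-button on the switch box fully down and let it come up again. Only push and press, without gripping or lifting anything: the stand stays where it is, and the loudspeaker, bottle, cup and tape roll are left standing undisturbed.

Things in the scene. Friction and masses are not known exactly. Their poses are not given: they have to be found in the camera images.
- stand: desk microphone stand, loose on the table, 2.4 kg, seen as a round dark iron foot 150 mm across with a steel upright 18 mm thick; origin at the centre of the foot's underside; the boom arm turns on its top and belongs to it. A push of more than 12 N on it counts as rough
- pivot (a point): the point on the upright's axis, 245 mm above the table, about which the boom arm turns level. A black hub 30 mm across and 22 mm high is centred here; nothing of the stand rises higher than 16 mm above this point
- boom (a joint): angle of the boom arm on the stand, rad, counted anticlockwise from above, stops at -2.3 and 2.3; 0 when the boom points along the stand's own x axis. It turns against light friction (about 0.6 N at the middle of the arm), has no spring and stays where it is left
- boom_mid (a point): point on the axis of the boom arm, 130 mm from the pivot: a level steel tube 14 mm thick, bare from 15 to 205 mm from the pivot, 245 mm above the table. On the other side of the pivot a thinner rod carries a counterweight 32 mm thick that ends 100 mm from the pivot
- mic (a point): lowest point of the microphone, which hangs fixed from the boom's end on an axis 220 mm from the pivot, 36 mm thick; this point is 78 mm below the boom's axis, 167 mm above the table
- cone (a point): top of the dome (40 mm across, 9 mm high) in the middle of the loudspeaker's round cone, 114 mm above the table, which lies about 220 mm from the pivot
- speaker: small black loudspeaker 104 x 104 x 105 mm lying on its back, loose, 0.9 kg, its round cone facing up; origin at the centre of its underside
- water: closed water bottle, loose, 56 mm across, 135 mm tall, standing; origin at the centre of its underside; may stand under the boom's path
- cup: white ceramic cup, loose, 72 mm across, 85 mm tall, standing; origin at the centre of its underside; may stand under the boom's path
- tape: roll of grey tape lying flat, loose, 90 mm across, 48 mm high; origin at the centre of its underside; may stand under the boom's path
- talkbox: grey switch box 85 (x) x 65 (y) x 34 (z) mm, fixed to the table; origin at the centre of its underside; the push-button stands on its top
- talk_top (a point): middle of the top of the round push-button, 28 mm across
- talk (a joint): how far the push-button is pressed, m: 0 up, 0.006 fully down; a spring pushes it back, fully down takes 5 N
Mind the look-alikes: they are no part of the job. Leave any blue look-alike of the talkbox alone.

How it is judged:
By the outcome, as a careful person would: the job done as asked, in the order asked, and still so for the second after the job is handed in, with the robot touching nothing.
It also fails if it takes over 58 s, if anything falls off the work surface, if the arm or the gripper's body presses on something with over 40 N, if the wrist force passes 120 N, or if a joint passes its speed limit or range.

## Working session

There is one attempt and no reset: what is moved stays moved. The work goes in short steps, Python scripts to look and compute and a tool call to move; the robot and the scene stay as the last step left them, time stands still between calls to the robot, and variables do not carry over. Pictures are saved under pics/ and viewed, about 8 in all and at most 12, crops included, and the job is handed in when it is done.

Besides the shell and the picture viewer there is one more tool, called after "Emit:" as a command line: name --argument value ..., lists and objects as JSON in quotes. send_rows: Moves the arm, as the interface text tells. Its arguments: {"type":"object","properties":{"motion":{"type":"array","items":{"type":"object","properties":{"dp":{"type":"array","items":{"type":"number"}},"rot":{"type":"array","items":{"type":"number"}},"grip":{"type":"number"}}}},"grip_force":{"type":"number"}},"required":["motion"]}

```bash
mkdir -p pics; ls
python3 - <<'E'
from bench import get_obs, imaging
import cv2,pickle
print(get_obs())
for n in("scene","top"):
    f=imaging.grab_frame(n); pickle.dump(f,open(f"pics/{n}0.pkl","wb")); cv2.imwrite(f"pics/{n}0.png",f["img"][:,:,::-1])
    print(n,f["fx"],f["fy"],f["cx"],f["cy"],f["D"],-f["R"].T@f["t"],f["R"])
E
```

```text
pics
{'clock': 0.0, 'joints': array([-1.29212185,  0.4778024 ,  0.02234516,  1.55646128, -0.01150052,
        1.10928728, -0.08309276]), 'qvel': array([ 0.00077109,  0.00081102,  0.00020805, -0.00065496, -0.00165352,
        0.00183687, -0.00039292]), 'tau': array([-4.34824406e-04, -5.96441281e+01,  1.60762802e+00, -2.81194550e+01,
        1.24472310e-02,  9.34324897e-03, -5.41729168e-07]), 'tcp_pos': array([0.25440509, 0.62458101, 0.23032013]), 'orientation': array([ 2.60599537e+00,  1.75250376e+00, -2.25654776e-03]), 'contact_force': array([0.21209604, 0.25672641, 0.32046171]), 'moment': array([-0.0197675 , -0.01538955, -0.0598253 ]), 'grip_width': 0.08549650047211069}
scene 484.22154060627315 484.22154060627315 322.43321933758637 236.60061150333743 [-0.13611997  0.          0.          0.          0.        ] [1.13051104 0.23402511 1.06255733] [[-0.45517115  0.89034743 -0.01003416]
 [ 0.749841    0.37721445 -0.54355104]
 [-0.48016425 -0.25493278 -0.83931614]]
top 439.00894241721375 439.00894241721375 322.97835928866635 251.11247640548572 [-0.04769011  0.          0.          0.          0.        ] [ 0.43477007 -0.0631584   1.32377973] [[-0.00346721 -0.99984928 -0.01701157]
 [-0.98981883  0.00585205 -0.14221268]
 [ 0.1422908   0.01634529 -0.98968993]]
```

View pics/scene0.png

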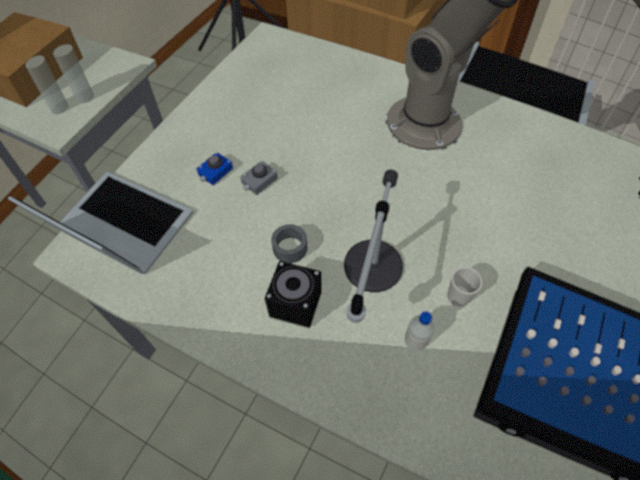

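View pics/top0.png

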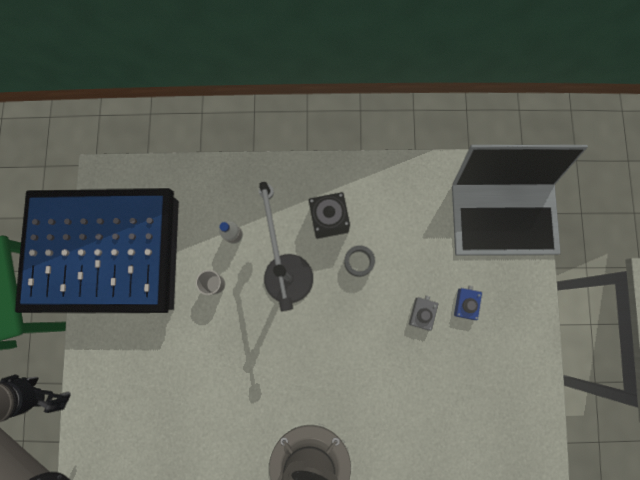

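Top view: the boom runs from the hub at about (280,270) to the mic end at (264,187). The speaker cone is at (329,212), the tape at (360,261), the bottle at (230,232) and the cup at (210,283). Two switch boxes could be meant: grey at (424,314) and blue at (469,304). Grey fits the description; blue is the look-alike. I'll confirm in enlarged crops.

Run:
```python
import cv2
a=cv2.imread("pics/top0.png")[170:340,195:495]; b=cv2.imread("pics/scene0.png")[145:355,195:495]
cv2.imwrite("pics/tc.png",cv2.resize(a,(780,442),interpolation=cv2.INTER_CUBIC))
cv2.imwrite("pics/sc.png",cv2.resize(b,(780,546),interpolation=cv2.INTER_CUBIC))
```

```text
(no output)
```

View pics/tc.png

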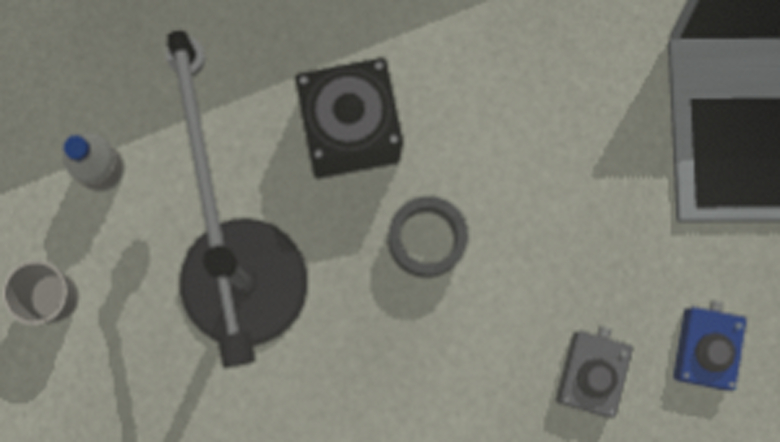

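View pics/sc.png

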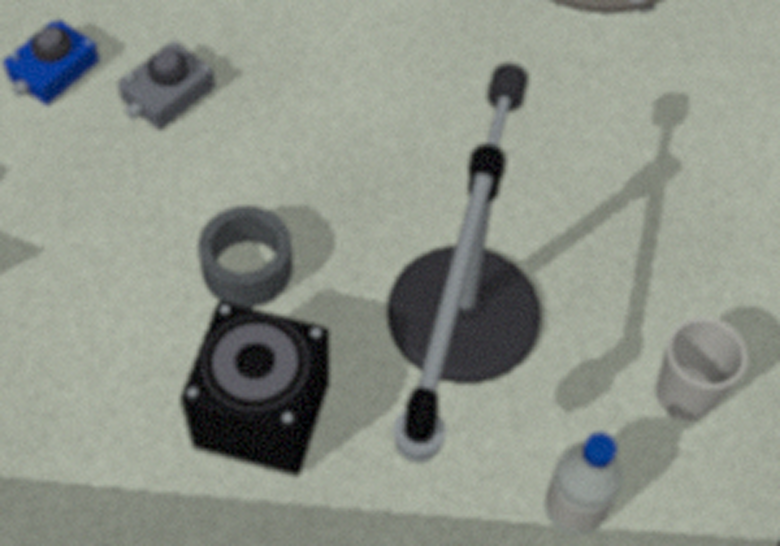

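```bash
cat > h.py <<'E'
import numpy as np,cv2,pickle
def ray(f,u,v):
    K=np.array([[f["fx"],0,f["cx"]],[0,f["fy"],f["cy"]],[0,0,1]])
    p=cv2.undistortPoints(np.array([[[u,v]]],float),K,np.array(f["D"]))[0,0]
    return -f["R"].T@f["t"], f["R"].T@np.array([p[0],p[1],1])
def at_z(f,u,v,z):
    c,d=ray(f,u,v); return c+d*(z-c[2])/d[2]
def tri(o):
    A=np.zeros((3,3));b=np.zeros(3)
    for c,d in o:
        d=d/np.linalg.norm(d);P=np.eye(3)-np.outer(d,d);A+=P;b+=P@c
    return np.linalg.solve(A,b)
def proj(f,X):
    K=np.array([[f["fx"],0,f["cx"]],[0,f["fy"],f["cy"]],[0,0,1]])
    return cv2.projectPoints(np.array([X],float),cv2.Rodrigues(f["R"])[0],f["t"],K,np.array(f["D"]))[0][0,0]
E
python3 - <<'E'
from h import *
T=pickle.load(open("pics/top0.pkl","rb"));S=pickle.load(open("pics/scene0.pkl","rb"))
np.set_printoptions(precision=4,suppress=True)
for n,t,s,z in [("hub",(220,261),(487,157),.256),("foot",(244,282),(465,312),.012),("cone",(349,108),(256,360),.114),("button",(599,376),(170,62),.05),("tape",(428,237),(247,240),.048),("cap",(77,148),(600,447),.135),("cup",(36,294),(706,354),.085),("boomend",(177,40),(424,395),.245),("boom a",(214,240),(481,190),.245),("boom b",(187,90),(432,380),.245),("cw",(236,352),(509,80),.25)]:
    t=(195+t[0]/2.6,170+t[1]/2.6);s=(195+s[0]/2.6,145+s[1]/2.6)
    print(n,tri([ray(T,*t),ray(S,*s)]),at_z(T,*t,z),at_z(S,*s,z))
E
```

```text
hub [0.5413 0.0626 0.2507] [0.5413 0.0608 0.256 ] [0.5446 0.0649 0.256 ]
foot [0.5414 0.0641 0.0004] [0.5411 0.0611 0.012 ] [0.547  0.0678 0.012 ]
cone [ 0.7228 -0.0596  0.1049] [ 0.7214 -0.0612  0.114 ] [ 0.726  -0.0551  0.114 ]
button [ 0.4303 -0.3322  0.049 ] [ 0.432  -0.3355  0.05  ] [ 0.4299 -0.3279  0.05  ]
tape [ 0.5876 -0.1479  0.0454] [ 0.5879 -0.1491  0.048 ] [ 0.5884 -0.1455  0.048 ]
cap [0.6765 0.2329 0.126 ] [0.6751 0.2293 0.135 ] [0.6803 0.2343 0.135 ]
cup [0.5236 0.2871 0.0717] [0.523  0.2823 0.085 ] [0.5311 0.2875 0.085 ]
boomend [0.7569 0.1064 0.254 ] [0.76   0.1068 0.245 ] [0.7523 0.1061 0.245 ]
boom a [0.5634 0.0693 0.2369] [0.5625 0.068  0.245 ] [0.5688 0.0711 0.245 ]
boom b [0.7198 0.101  0.2062] [0.7096 0.0961 0.245 ] [0.7388 0.1062 0.245 ]
cw [0.4559 0.0469 0.2473] [0.4562 0.0456 0.25  ] [0.4576 0.0485 0.25  ]
```

Emit:
send_rows --motion '[{"dp":[0.015,-0.016,0.005],"rot":[0,0,0],"grip":0},{"dp":[0.027,-0.029,0.005],"rot":[0,0,0],"grip":0},{"dp":[0.027,-0.029,0],"rot":[0,0,0],"grip":0},{"dp":[0.027,-0.029,0],"rot":[0,0,0],"grip":0},{"dp":[0.027,-0.029,0],"rot":[0,0,0],"grip":0},{"dp":[0.027,-0.029,0],"rot":[0,0,0],"grip":0},{"dp":[0.027,-0.029,0],"rot":[0,0,0],"grip":0},{"dp":[0.027,-0.029,0],"rot":[0,0,0],"grip":0},{"dp":[0.027,-0.029,0],"rot":[0,0,0],"grip":0},{"dp":[0.027,-0.029,0],"rot":[0,0,0],"grip":0},{"dp":[0.027,-0.029,0],"rot":[0,0,0],"grip":0},{"dp":[0.027,-0.029,0],"rot":[0,0,0],"grip":0},{"dp":[0.027,-0.029,0],"rot":[0,0,0],"grip":0},{"dp":[0.027,-0.029,0],"rot":[0,0,0],"grip":0},{"dp":[0.015,-0.015,0],"rot":[0,0,0],"grip":0},{"dp":[0,0,0],"rot":[0,0,0],"grip":0}]'

```text
clock: 2.1
tcp_pos: [0.6542, 0.1737, 0.2437]
orientation: [2.617, 1.72, -0.007]
contact_force: [-0.5, 0.1, 0.4]
grip_width: -0.0003
```

Emit:
send_rows --motion '[{"dp":[0.015,-0.015,-0.007],"rot":[0,0,0],"grip":0},{"dp":[0.012,-0.015,-0.007],"rot":[0,0,0],"grip":0},{"dp":[0.003,-0.006,0],"rot":[0,0,0],"grip":0},{"dp":[0,-0.005,0],"rot":[0,0,0],"grip":0},{"dp":[0,-0.005,0],"rot":[0,0,0],"grip":0},{"dp":[0,-0.005,0],"rot":[0,0,0],"grip":0},{"dp":[0,-0.005,0],"rot":[0,0,0],"grip":0},{"dp":[0,-0.005,0],"rot":[0,0,0],"grip":0},{"dp":[0,-0.005,0],"rot":[0,0,0],"grip":0},{"dp":[0,-0.005,0],"rot":[0,0,0],"grip":0},{"dp":[0,-0.005,0],"rot":[0,0,0],"grip":0},{"dp":[0,-0.005,0],"rot":[0,0,0],"grip":0},{"dp":[0,-0.005,0],"rot":[0,0,0],"grip":0}]'

```text
clock: 3.72
tcp_pos: [0.6838, 0.0884, 0.2289]
orientation: [2.613, 1.732, -0.005]
contact_force: [0.0, 1.3, 1.1]
grip_width: 0.0
```

Run:
```python
from bench import get_obs, imaging
import cv2,pickle
f=imaging.grab_frame("top"); pickle.dump(f,open("pics/top1.pkl","wb")); g=imaging.grab_frame("scene"); pickle.dump(g,open("pics/scene1.pkl","wb"))
a=cv2.resize(f["img"][170:320,215:395,::-1],None,fx=2.2,fy=2.2,interpolation=2);b=cv2.resize(g["img"][185:335,225:405,::-1],None,fx=2.2,fy=2.2,interpolation=2)
cv2.imwrite("pics/m1.png",cv2.hconcat([a,b]));print(get_obs()["tcp_pos"])
```

```text
[0.68367741 0.08739649 0.22894733]
```

View pics/m1.png

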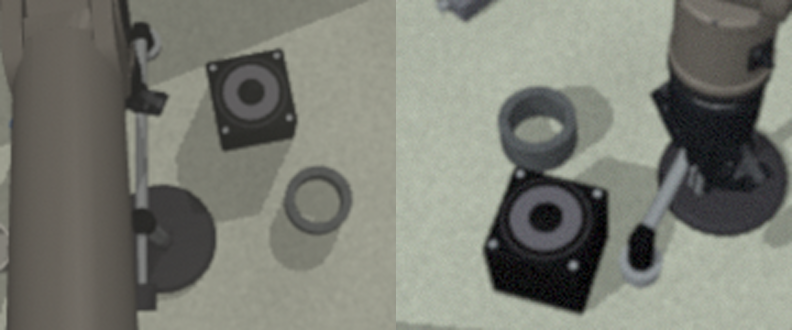

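The boom has turned to about 0 rad, with its hub at (144,222) and end at (143,38) in the left crop. The speaker hasn't moved. I'll keep pushing slowly.

Emit:
send_rows --motion '[{"dp":[0,-0.006,0],"rot":[0,0,0],"grip":0},{"dp":[0,-0.006,0],"rot":[0,0,0],"grip":0},{"dp":[0,-0.006,0],"rot":[0,0,0],"grip":0},{"dp":[0,-0.006,0],"rot":[0,0,0],"grip":0},{"dp":[0,-0.006,0],"rot":[0,0,0],"grip":0},{"dp":[0,-0.006,0],"rot":[0,0,0],"grip":0},{"dp":[0,-0.006,0],"rot":[0,0,0],"grip":0},{"dp":[0,-0.006,0],"rot":[0,0,0],"grip":0},{"dp":[0,-0.006,0],"rot":[0,0,0],"grip":0},{"dp":[0,-0.006,0],"rot":[0,0,0],"grip":0},{"dp":[0,-0.004,0],"rot":[0,0,0],"grip":0},{"dp":[0,-0.003,0],"rot":[0,0,0],"grip":0},{"dp":[0,0,0],"rot":[0,0,0],"grip":0}]'

```text
clock: 5.45
tcp_pos: [0.6832, 0.0156, 0.2287]
orientation: [2.614, 1.731, -0.007]
contact_force: [0.7, -0.1, 0.3]
grip_width: -0.0004
```

Run:
```python
from bench import get_obs, imaging
import cv2,pickle
f=imaging.grab_frame("top"); pickle.dump(f,open("pics/top2.pkl","wb")); g=imaging.grab_frame("scene"); pickle.dump(g,open("pics/scene2.pkl","wb"))
a=cv2.resize(f["img"][170:320,250:380,::-1],None,fx=3,fy=3,interpolation=2);b=cv2.resize(g["img"][185:335,255:385,::-1],None,fx=3,fy=3,interpolation=2)
cv2.imwrite("pics/m2.png",cv2.hconcat([a,b]));print(get_obs()["tcp_pos"])
```

```text
[0.68322528 0.01603053 0.22874472]
```

View pics/m2.png

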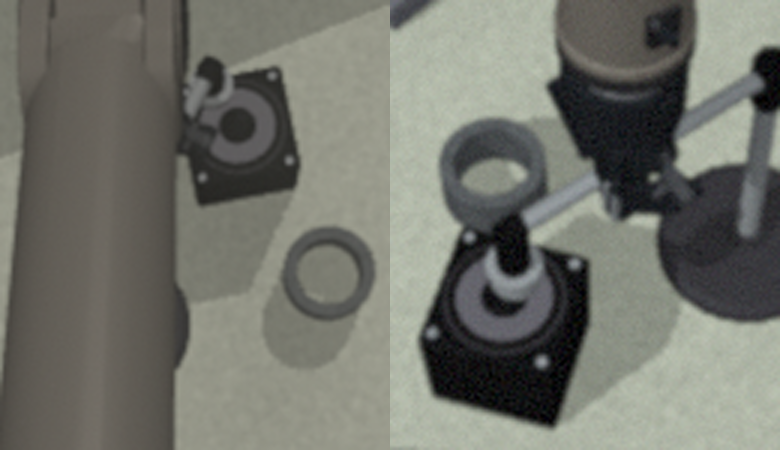

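Run:
```python
from h import *
S=pickle.load(open("pics/scene2.pkl","rb"));T=pickle.load(open("pics/top2.pkl","rb"))
np.set_printoptions(precision=4,suppress=True)
P=[at_z(S,255+(u-390)/3,185+v/3,.252) for u,v in [(708,113),(565,197)]]
d=P[1]-P[0];print(P,np.arctan2(d[1],d[0]))
# predicted mic bottom at various angles, scene-based pivot/cone; crop px
piv=np.array([.5425,.063]);
for a in (-.45,-.5,-.55,-.59):
    X=[*(piv+.22*np.array([np.cos(a),np.sin(a)])),.167]
    Y=[X[0],X[1],.245]
    print(a,[(proj(S,q)-[255,185])*3+[390,0] for q in(X,Y)],[(proj(T,q)-[250,170])*3 for q in (X,Y)])
```

```text
[array([0.6015, 0.0425, 0.252 ]), array([ 0.704 , -0.0132,  0.252 ])] -0.4974079118826067
-0.45 [array([518.8204, 289.923 ]), array([512.4477, 234.0542])] [array([205.8238,  90.5296]), array([203.3457,  66.8237])]
-0.5 [array([509.9665, 278.5835]), array([503.0154, 222.1992])] [array([216.6683,  95.8626]), array([214.9392,  72.5046])]
-0.55 [array([501.8605, 266.9573]), array([494.3923, 210.0554])] [array([227.2398, 101.7282]), array([226.2423,  78.7545])]
-0.59 [array([495.9232, 257.476 ]), array([488.0853, 200.1603])] [array([235.4833, 106.7957]), array([235.0573,  84.1554])]
```

The boom is now at about −0.49 rad: in the right crop its axis runs (708,113)–(565,197), and the mic is at (513,285). It needs −0.59, so about 0.1 rad more.

Emit:
send_rows --motion '[{"dp":[0,-0.004,0],"rot":[0,0,0],"grip":0},{"dp":[0,-0.004,0],"rot":[0,0,0],"grip":0},{"dp":[0,-0.004,0],"rot":[0,0,0],"grip":0},{"dp":[0,-0.002,0],"rot":[0,0,0],"grip":0},{"dp":[0,-0.002,0],"rot":[0,0,0],"grip":0},{"dp":[0,0,0],"rot":[0,0,0],"grip":0}]'

```text
clock: 6.3
tcp_pos: [0.6832, -0.0006, 0.2287]
orientation: [2.613, 1.732, -0.006]
contact_force: [-0.3, 0.4, -0.3]
grip_width: 0.0003
```

Run:
```python
from bench import get_obs, imaging
import cv2,pickle
f=imaging.grab_frame("top"); pickle.dump(f,open("pics/top3.pkl","wb")); g=imaging.grab_frame("scene"); pickle.dump(g,open("pics/scene3.pkl","wb"))
a=cv2.resize(f["img"][170:270,290:390,::-1],None,fx=4,fy=4,interpolation=2);b=cv2.resize(g["img"][205:305,285:385,::-1],None,fx=4,fy=4,interpolation=2)
b=cv2.resize(g["img"][195:295,255:355,::-1],None,fx=4,fy=4,interpolation=2)
cv2.imwrite("pics/m3.png",cv2.hconcat([a,b]));print(get_obs()["tcp_pos"])
```

```text
[ 6.83264531e-01 -3.78895052e-04  2.28711619e-01]
```

View pics/m3.png

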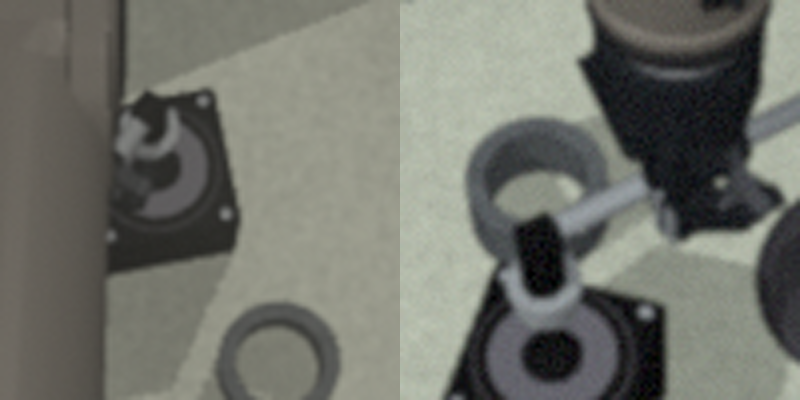

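The mic is now close to above the cone: in the right crop the mic ring is at (542,290) and the cone at (552,355). I'll back off along the boom's normal and rise for a clear view.

Emit:
send_rows --motion '[{"dp":[0.005,0.008,0],"rot":[0,0,0],"grip":0},{"dp":[0.01,0.016,0],"rot":[0,0,0],"grip":0},{"dp":[0.01,0.016,0.01],"rot":[0,0,0],"grip":0},{"dp":[0,0,0.03],"rot":[0,0,0],"grip":0},{"dp":[0,0,0.03],"rot":[0,0,0],"grip":0},{"dp":[0,0,0.03],"rot":[0,0,0],"grip":0},{"dp":[-0.01,0.03,0.02],"rot":[0,0,0],"grip":0},{"dp":[-0.01,0.04,0],"rot":[0,0,0],"grip":0},{"dp":[-0.01,0.04,0],"rot":[0,0,0],"grip":0},{"dp":[-0.01,0.04,0],"rot":[0,0,0],"grip":0},{"dp":[-0.01,0.04,0],"rot":[0,0,0],"grip":0},{"dp":[-0.01,0.03,0],"rot":[0,0,0],"grip":0}]'

```text
clock: 7.9
tcp_pos: [0.6512, 0.2833, 0.3519]
orientation: [2.608, 1.745, -0.0]
contact_force: [-0.5, 0.2, 0.2]
grip_width: -0.0
```

Run:
```python
from bench import get_obs, imaging
import cv2,pickle
f=imaging.grab_frame("top"); pickle.dump(f,open("pics/top4.pkl","wb")); g=imaging.grab_frame("scene"); pickle.dump(g,open("pics/scene4.pkl","wb"))
a=cv2.resize(f["img"][180:300,265:365,::-1],None,fx=4,fy=4,interpolation=2);b=cv2.resize(g["img"][195:315,265:365,::-1],None,fx=4,fy=4,interpolation=2)
cv2.imwrite("pics/m4.png",cv2.hconcat([a,b]));print(get_obs()["tcp_pos"])
```

```text
[0.64952485 0.28716303 0.35151288]
```

View pics/m4.png

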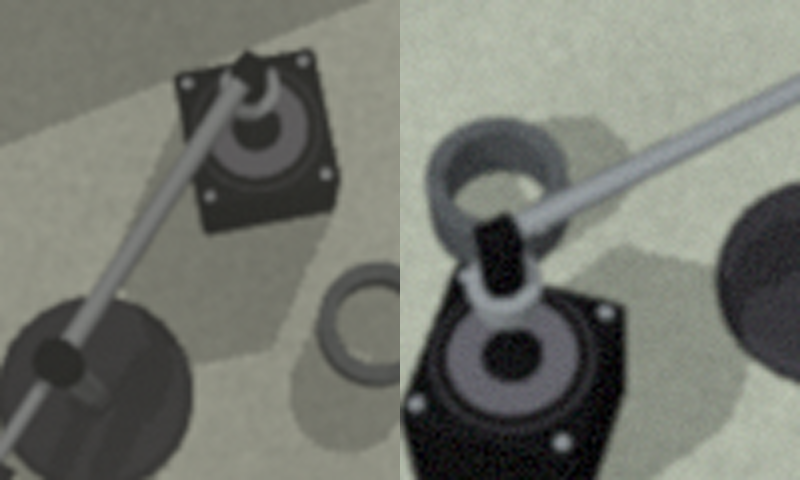

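Run:
```python
from h import *
T=pickle.load(open("pics/top4.pkl","rb"));S=pickle.load(open("pics/scene4.pkl","rb"))
np.set_printoptions(precision=4,suppress=True)
t=lambda u,v,z:at_z(T,265+u/4,180+v/4,z)[:2]
s=lambda u,v,z:at_z(S,265+(u-400)/4,195+v/4,z)[:2]
ang=lambda a,b:np.arctan2(*(b-a)[::-1])
# tube axis (upper surface z .250), hub, cone per camera
print("top tube",ang(t(78,333,.25),t(233,92,.25)),"hub->tube",ang(t(59,362,.256),t(233,92,.25)),"hub->cone",ang(t(59,362,.256),t(258,127,.114)))
print("scene tube",ang(s(790,92,.25),s(535,220,.25)), "cone",s(512,355,.114))
print("hub",t(59,362,.256),"cone",t(258,127,.114))
# mic ring centre
for z in (.167,.18,.19): print(z,t(251,88,z),s(505,290,z))
c=np.array([.7237,-.058])
for a in (-.55,-.57,-.59,-.61,-.63):
  X=[*(np.array([.5425,.063])+.22*np.array([np.cos(a),np.sin(a)])),.167]
  print(a,(proj(T,X)-[265,180])*4,(proj(S,X)-[265,195])*4+[400,0])
```

```text
top tube -0.5645049630832679 hub->tube -0.5609601495885719 hub->cone -0.597782176836684
scene tube -0.5649360822248362 cone [ 0.727  -0.0557]
hub [0.541  0.0605] cone [ 0.7208 -0.062 ]
0.167 [ 0.7353 -0.0574] [ 0.7174 -0.0615]
0.18 [ 0.7319 -0.0575] [ 0.7234 -0.0572]
0.19 [ 0.7293 -0.0576] [ 0.728  -0.0539]
-0.55 [242.9864  95.6375] [509.1474 315.943 ]
-0.57 [248.515  98.961] [505.1075 309.647 ]
-0.59 [253.9778 102.3943] [501.2309 303.3013]
-0.61 [259.3725 105.9363] [497.5185 296.9095]
-0.63 [264.6972 109.5857] [493.9711 290.4746]
```

Both cameras put the boom at −0.563, while the cone bears about −0.593. I'll nudge it another 0.03 rad, which is about 6.5 mm beyond the previous tool position.

Emit:
send_rows --motion '[{"dp":[0.006,-0.027,0],"rot":[0,0,0],"grip":0},{"dp":[0.009,-0.04,0],"rot":[0,0,0],"grip":0},{"dp":[0.009,-0.04,0],"rot":[0,0,0],"grip":0},{"dp":[0.009,-0.04,0],"rot":[0,0,0],"grip":0},{"dp":[0.009,-0.04,0],"rot":[0,0,0],"grip":0},{"dp":[0.007,-0.03,0],"rot":[0,0,0],"grip":0},{"dp":[0,0,0],"rot":[0,0,0],"grip":0},{"dp":[0,0,-0.03],"rot":[0,0,0],"grip":0},{"dp":[0,0,-0.03],"rot":[0,0,0],"grip":0},{"dp":[0,0,-0.03],"rot":[0,0,0],"grip":0},{"dp":[0,0,-0.025],"rot":[0,0,0],"grip":0},{"dp":[0,0,0],"rot":[0,0,0],"grip":0}]'

```text
clock: 9.5
tcp_pos: [0.7016, 0.0771, 0.2333]
orientation: [-2.594, -1.772, -0.006]
contact_force: [0.1, 0.8, -0.5]
grip_width: -0.0003
```

Emit:
send_rows --motion '[{"dp":[-0.006,-0.02,-0.0045],"rot":[0,0,-0.015],"grip":0},{"dp":[-0.006,-0.02,0],"rot":[0,0,-0.01],"grip":0},{"dp":[-0.006,-0.015,0],"rot":[0,0,0],"grip":0},{"dp":[0,-0.005,0],"rot":[0,0,0],"grip":0},{"dp":[0,0,0],"rot":[0,0,0],"grip":0}]'

```text
clock: 10.12
tcp_pos: [0.6841, 0.0117, 0.2333]
orientation: [2.616, 1.733, 0.015]
contact_force: [-1.2, 0.1, 0.2]
grip_width: -0.0002
```

Emit:
send_rows --motion '[{"dp":[0,-0.004,-0.004],"rot":[0,0,0],"grip":0},{"dp":[0,-0.004,-0.001],"rot":[0,0,0],"grip":0},{"dp":[0,-0.004,0],"rot":[0,0,0],"grip":0},{"dp":[0,-0.003,0],"rot":[0,0,0],"grip":0},{"dp":[0,-0.002,0],"rot":[0,0,0],"grip":0},{"dp":[0,0,0],"rot":[0,0,0],"grip":0}]'

```text
clock: 10.88
tcp_pos: [0.6844, -0.004, 0.2276]
orientation: [2.615, 1.737, 0.016]
contact_force: [0.4, 0.3, -0.4]
grip_width: 0.0001
```

Emit:
send_rows --motion '[{"dp":[-0.001,-0.003,0],"rot":[0,0,0],"grip":0},{"dp":[0,0,0],"rot":[0,0,0],"grip":0}]'

```text
clock: 11.12
tcp_pos: [0.6834, -0.007, 0.2277]
orientation: [2.615, 1.738, 0.016]
contact_force: [-0.2, -0.3, -0.7]
grip_width: -0.0
```

Emit:
send_rows --motion '[{"dp":[0.005,0.008,0],"rot":[0,0,0],"grip":0},{"dp":[0.01,0.016,0],"rot":[0,0,0],"grip":0},{"dp":[0.01,0.016,0.01],"rot":[0,0,0],"grip":0},{"dp":[0,0,0.03],"rot":[0,0,0],"grip":0},{"dp":[0,0,0.03],"rot":[0,0,0],"grip":0},{"dp":[0,0,0.03],"rot":[0,0,0],"grip":0},{"dp":[0,0,0.03],"rot":[0,0,0],"grip":0},{"dp":[-0.012,-0.016,0.01],"rot":[0,0,0],"grip":0},{"dp":[-0.024,-0.032,0],"rot":[0,0,0],"grip":0},{"dp":[-0.024,-0.032,0],"rot":[0,0,0],"grip":0},{"dp":[-0.024,-0.032,0],"rot":[0,0,0],"grip":0},{"dp":[-0.024,-0.032,0],"rot":[0,0,0],"grip":0},{"dp":[-0.024,-0.032,0],"rot":[0,0,0],"grip":0},{"dp":[-0.024,-0.032,0],"rot":[0,0,0],"grip":0},{"dp":[-0.024,-0.032,0],"rot":[0,0,0],"grip":0},{"dp":[-0.024,-0.032,0],"rot":[0,0,0],"grip":0},{"dp":[-0.024,-0.032,0],"rot":[0,0,0],"grip":0},{"dp":[-0.024,-0.032,0],"rot":[0,0,0],"grip":0},{"dp":[-0.015,-0.022,0],"rot":[0,0,0],"grip":0},{"dp":[0,0,0],"rot":[0,0,0],"grip":0}]'

```text
clock: 13.62
tcp_pos: [0.4224, -0.3242, 0.3589]
orientation: [-2.604, -1.739, 0.001]
contact_force: [0.2, 0.3, 0.3]
grip_width: -0.0
```

Run:
```python
from bench import get_obs, imaging
import cv2,pickle
f=imaging.grab_frame("top"); pickle.dump(f,open("pics/top5.pkl","wb")); g=imaging.grab_frame("scene"); pickle.dump(g,open("pics/scene5.pkl","wb"))
a=cv2.resize(f["img"][180:300,265:365,::-1],None,fx=4,fy=4,interpolation=2);b=cv2.resize(g["img"][195:315,265:365,::-1],None,fx=4,fy=4,interpolation=2)
cv2.imwrite("pics/m5.png",cv2.hconcat([a,b]));print(get_obs()["tcp_pos"])
```

```text
[ 0.42449951 -0.32195917  0.35891428]
```

View pics/m5.png

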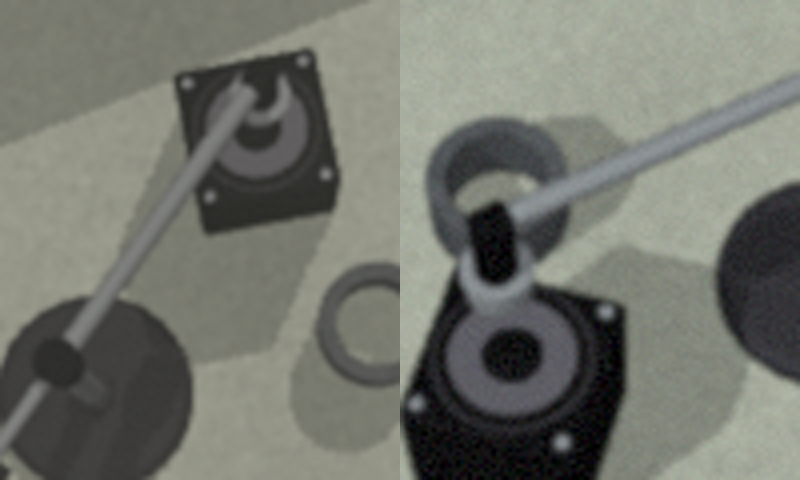

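Run:
```python
from h import *
T=pickle.load(open("pics/top5.pkl","rb"));S=pickle.load(open("pics/scene5.pkl","rb"))
np.set_printoptions(precision=4,suppress=True)
t=lambda u,v,z:at_z(T,265+u/4,180+v/4,z)[:2]
s=lambda u,v,z:at_z(S,265+(u-400)/4,195+v/4,z)[:2]
ang=lambda a,b:np.arctan2(*(b-a)[::-1])
print("top tube",ang(t(78,333,.25),t(243,95,.25)),"hub->tube",ang(t(59,362,.256),t(243,95,.25)))
print("scene tube",ang(s(790,89,.25),s(522,214,.25)))
T0=pickle.load(open("pics/top0.pkl","rb"));S0=pickle.load(open("pics/scene0.pkl","rb"))
print(tri([ray(T0,195+599/2.6,170+376/2.6),ray(S0,195+170/2.6,145+62/2.6)]))
```

```text
top tube -0.5995671646890569 hub->tube -0.5923503328318822
scene tube -0.5956400821431977
[ 0.4303 -0.3322  0.049 ]
```

The boom is at −0.596 and the cone bears −0.593, so the mic is over the dome within about 1 mm. Next is the grey button at (0.4305, −0.332), top at about 0.049.

Emit:
send_rows --motion '[{"dp":[0.003,-0.005,-0.02],"rot":[0,0,0],"grip":0},{"dp":[0.003,-0.005,-0.04],"rot":[0,0,0],"grip":0},{"dp":[0,0,-0.04],"rot":[0,0,0],"grip":0},{"dp":[0,0,-0.04],"rot":[0,0,0],"grip":0},{"dp":[0,0,-0.04],"rot":[0,0,0],"grip":0},{"dp":[0,0,-0.04],"rot":[0,0,0],"grip":0},{"dp":[0,0,-0.03],"rot":[0,0,0],"grip":0},{"dp":[0,0,-0.02],"rot":[0,0,0],"grip":0},{"dp":[0,0,0],"rot":[0,0,0],"grip":0}]'

```text
clock: 14.85
tcp_pos: [0.4396, -0.3167, 0.0781]
orientation: [-2.574, -1.774, -0.009]
contact_force: [0.1, 0.3, 1.2]
grip_width: 0.0
```

Emit:
send_rows --motion '[{"dp":[-0.005,-0.008,-0.005],"rot":[0,0,0],"grip":0},{"dp":[-0.004,-0.0075,-0.005],"rot":[0,0,0],"grip":0},{"dp":[0,0,-0.005],"rot":[0,0,0],"grip":0},{"dp":[0,0,0],"rot":[0,0,0],"grip":0}]'

```text
clock: 15.35
tcp_pos: [0.432, -0.3335, 0.0645]
orientation: [-2.576, -1.778, -0.012]
contact_force: [0.0, -0.0, 0.1]
grip_width: 0.0002
```

Run:
```python
from bench import get_obs, imaging
import cv2
g=imaging.grab_frame("scene"); w=imaging.grab_frame("wrist")
b=cv2.resize(g["img"][130:230,200:300,::-1],(400,400),interpolation=2)
cv2.imwrite("pics/m6.png",cv2.hconcat([b,cv2.resize(w["img"][:,:,::-1],(400,300))[:, :].copy() if 0 else cv2.copyMakeBorder(cv2.resize(w["img"][:,:,::-1],(400,300)),0,100,0,0,0)]));print(get_obs()["tcp_pos"])
```

```text
[ 0.43216035 -0.33358915  0.06474793]
```

View pics/m6.png

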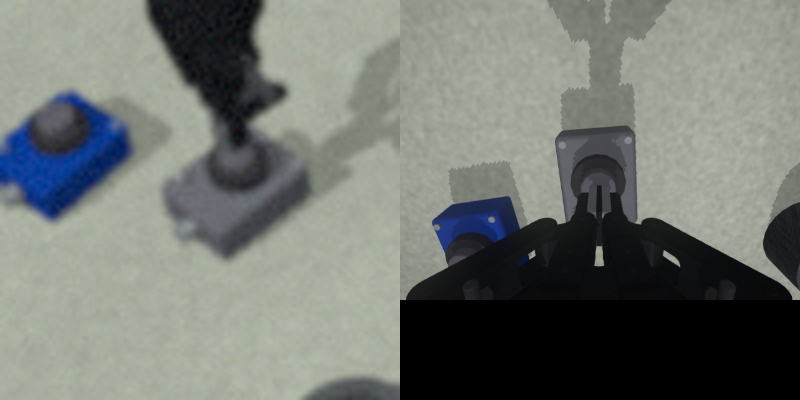

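The fingertips are centred over the grey box's button: (238,160) on the left and (598,185) in the wrist view. I'll press in small steps.

Emit:
send_rows --motion '[{"dp":[0,0,-0.004],"rot":[0,0,0],"grip":0},{"dp":[0,0,-0.004],"rot":[0,0,0],"grip":0},{"dp":[0,0,-0.003],"rot":[0,0,0],"grip":0},{"dp":[0,0,-0.002],"rot":[0,0,0],"grip":0},{"dp":[0,0,0],"rot":[0,0,0],"grip":0}]'

```text
clock: 16.08
tcp_pos: [0.4328, -0.3335, 0.0516]
orientation: [-2.577, -1.78, -0.013]
contact_force: [-0.7, 0.9, 3.9]
grip_width: 0.0002
```

Emit:
send_rows --motion '[{"dp":[0,0,-0.002],"rot":[0,0,0],"grip":0},{"dp":[0,0,0],"rot":[0,0,0],"grip":0}]'

```text
clock: 16.32
tcp_pos: [0.4328, -0.3335, 0.0502]
orientation: [-2.577, -1.779, -0.014]
contact_force: [-2.3, 0.8, 4.6]
grip_width: 0.0002
```

Emit:
send_rows --motion '[{"dp":[0,0,-0.002],"rot":[0,0,0],"grip":0},{"dp":[0,0,0],"rot":[0,0,0],"grip":0}]'

```text
clock: 16.58
tcp_pos: [0.4328, -0.3336, 0.0503]
orientation: [-2.577, -1.778, -0.016]
contact_force: [-1.7, 1.5, 4.9]
grip_width: 0.0003
```

Emit:
send_rows --motion '[{"dp":[0,0,-0.004],"rot":[0,0,0],"grip":0},{"dp":[0,0,-0.004],"rot":[0,0,0],"grip":0}]'

```text
clock: 16.82
tcp_pos: [0.4331, -0.3339, 0.0491]
orientation: [-2.577, -1.775, -0.023]
contact_force: [-14.2, 12.2, 59.3]
grip_width: -0.0
```

The button is hard on its stop. The last step peaked at 59 N on the fingertips, more than I meant. Releasing now.

Emit:
send_rows --motion '[{"dp":[0,0,0.004],"rot":[0,0,0],"grip":0},{"dp":[0,0,0.01],"rot":[0,0,0],"grip":0},{"dp":[0,0,0.03],"rot":[0,0,0],"grip":0},{"dp":[0,0,0.04],"rot":[0,0,0],"grip":0},{"dp":[0,0,0.04],"rot":[0,0,0],"grip":0},{"dp":[0,0,0.04],"rot":[0,0,0],"grip":0},{"dp":[0,0,0],"rot":[0,0,0],"grip":0},{"dp":[0,0,0],"rot":[0,0,0],"grip":0}]'

```text
clock: 17.82
tcp_pos: [0.4323, -0.3327, 0.2183]
orientation: [-2.575, -1.775, -0.022]
contact_force: [0.3, -0.0, -0.8]
grip_width: 0.0004
```

Run:
```python
from bench import get_obs, imaging
import cv2
f=imaging.grab_frame("top");g=imaging.grab_frame("scene")
a=cv2.resize(f["img"][170:340,195:445,::-1],None,fx=1.55,fy=1.55,interpolation=2);b=cv2.resize(g["img"][145:355,205:455,::-1],None,fx=1.55,fy=1.55,interpolation=2)
a=cv2.copyMakeBorder(a,0,b.shape[0]-a.shape[0],0,0,0)
cv2.imwrite("pics/m7.png",cv2.hconcat([a,b]));o=get_obs();print(o["tcp_pos"],o["contact_force"],o["clock"])
```

```text
[ 0.43220799 -0.33285338  0.21806148] [ 0.46609464  0.15897677 -0.71583885] 17.925
```

View pics/m7.png

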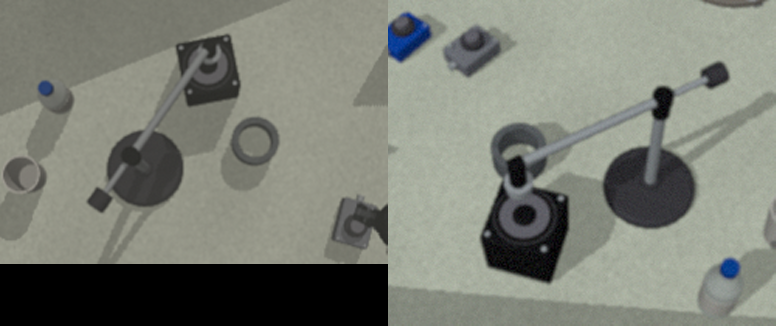

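The mic is over the dome, everything else stands where it was, the button is up, and the robot is clear.

```bash
python3 -c "
from bench import hand_in; print(hand_in())"
```

```text
the job is handed in; nothing more can be done
None
```

The microphone is over the loudspeaker's dome and the grey switch box's button has been pressed and released. I handed the job in at about 18 s on the robot clock.

- **Boom:** I pushed it round slowly with the closed fingertips, in two goes. It measured about −0.595 rad in both cameras. The dome bears about −0.593 rad by the two-camera average (−0.598 from the top view alone). That puts the mic within about 1–2 mm sideways of the dome. Readings during the push stayed below about 2 N at the end of each move; I did not see the forces in between.
- **Button:** I pressed it to its hard stop and let go, and it looked up again in the last pictures. The blue box was left alone.
- **Force spike:** the last pressing step peaked at about 59 N along z on the fingertips, far more than the 5 N needed. It is below the 120 N wrist limit. It was fingertip contact, not the gripper's body, so I don't think the 40 N limit applies, but I could not confirm that.
- **Measuring differences:** the two cameras disagreed by about 5 mm on absolute positions, so I used positions relative to the stand. The button also bottomed out at about 50 mm, where I had estimated its unpressed top at 49 mm.
- **Last look:** by eye in the final pictures, the stand, loudspeaker, bottle, cup and tape roll had not moved, and the robot was touching nothing.

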